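# Load the capped vials and square the caddy on the code reader

## Robot

A 7-joint arm with a two-finger parallel gripper is mounted at the origin on the work surface. World frame = base frame: x ahead of the robot, y to its left, z up, the work surface at z = 0. Lengths are in m, angles in rad, forces in N, time in s.
With the tool pointing down it reaches from about 0.425 to 0.875 m from the base axis. Payload 4.7 kg.
Tool frame: the origin (TCP) lies on the centre line of the jaws, within the pads' length; the fingertips stand 14 mm ahead of it and the grasp point (between the pads) lies 5 mm behind it; z points along the fingers, y is the line along which they close (so a half turn about z gives the same grasp; the last joint's range is limited). The gripper opens to 85 mm and grips with 20 to 120 N. Pads are 22 mm wide; open, the fingers measure 114 mm over their backs; the gripper's body (76 mm by 85 mm) begins 54 mm behind the grasp point. The pads swing forward as they close: fully open they stand 13 mm farther back than shut.
Start: joints at [-1.22, 0.321, -0.07, 1.45, 0.023, 1.371, -0.057], TCP at [0.215, 0.613, 0.245] pointing down, gripper open.
Joint ranges: [-2.86, 2.86], [-0.3, 2.09], [-1.38, 1.24], [0.06, 2.45], [-1.56, 4.7], [0.09, 2.05], [-2.69, 2.69]. Speed limits (rad/s): [2.57, 2.57, 3.14, 3.14, 3.14, 3.14, 3.14].

## Interface

Orientations are given as a rotation vector (axis times angle).
In Python, from station import bot gives the robot as it stands.
- The arm moves only by the tool step_arm, never from a script. Its argument "rows" is text: rows parted by semicolons, each of 7 numbers parted by spaces: the turn, a rotation vector about the world's x, y, z normalised to -1 to 1, where 1 is 360 degrees, then the shift along the world's x, y, z normalised to -1 to 1, where 1 is 0.5 m, then the opening, from 0 (shut) to 1 (fully open). A call has 1 to 10 rows; each row shifts and turns the commanded pose from where the row before left it; what a row does not reach is not made up. A row lasts 1/12 s, in which the tool goes at most 41.7 mm and 7.16 degrees, less where a joint would pass 70% of its speed; a pose out of reach is approached as far as the arm can. A call with a number of a shift or a turn outside -1 to 1 is refused whole. A call with a gripper value outside its range is refused whole. The fingers move at their own pace and stop on an object; "grip_force" is the grip in N (left out, the last holds). Time passes only in rows, so rows that do not move let the fingers close. It gives the time, the measured TCP pose, the force, the opening and the grip force at its end, in the units of the state.
- bot.observe(): the state, without advancing time (a new reading comes with each control period).
- bot.grab_frame(name): name is "scene" or "side" or "wrist"; returns a dict with "color" (480x640x3 uint8, blue, green, red), "intrinsics" (3x3 intrinsics, pixels), "camera_from_world" (4x4, takes a point from world to camera coordinates). Camera axes: x right, y up, looking along -z (the intrinsics and any distortion apply to the point x, -y, -z); pixel columns grow to the right and rows downward; lengths in m; the calibration is good to about 2 mm. A picture is of the moment at which its call begins. There is no depth.
- bot.hand_in(): hands the job in; it is judged then, once.
The state is a dict: "t": time; "joint_pos": joint angles; "qd": joint speeds; "joint_torque": joint torques, N m; "tool_pos": TCP position; "ee_rot": TCP orientation; "wrist_force": force on the tool from outside, world axes, zero at the start; "moment": the same for the moment, N m; "gripper_width": opening from 0.0 (shut) to 1.0 (fully open); "gripper_force": force on a finger pad.
Only numpy, scipy, OpenCV 4.12 (cv2) and the standard library are available. Lean on these libraries where they do the work, as an engineer would, in place of code of your own. Each camera call takes 0.05 s, during which the arm holds its last target. There are 200 camera calls.

## Task

Collect the two capped vials from the capper's tray and stand each one upright in an empty cell of the white caddy, leaving the steel gauge in the tray and the vials already loaded in their cells. Then take the caddy by its grip web, slide it flat along the reader stage into the corner, and press it squarely and firmly against the far stop and the left stop at the same time. Finish while still gripping and pressing it: do not let go, both stops must feel the caddy's push.

Things in the scene. Friction and masses are not known exactly. Their poses are not given: they have to be found in the camera images.
- vial_a: A capped vial standing upright: amber glass, 24 mm diameter, straight body 44 mm high, aluminium cap 21 mm in diameter on top, 60 mm high over all, about 35 g. Origin: centre of its underside, z up. At first in the capper's tray; to be loaded.
- vial_b: A capped vial standing upright: amber glass, 24 mm diameter, straight body 44 mm high, aluminium cap 21 mm in diameter on top, 60 mm high over all, about 35 g. Origin: centre of its underside, z up. At first in the capper's tray; to be loaded.
- loaded_1: A capped vial standing upright: amber glass, 24 mm diameter, straight body 44 mm high, aluminium cap 21 mm in diameter on top, 60 mm high over all, about 35 g. Origin: centre of its underside, z up. Already in a cell of the caddy; stays there.
- loaded_2: A capped vial standing upright: amber glass, 24 mm diameter, straight body 44 mm high, aluminium cap 21 mm in diameter on top, 60 mm high over all, about 35 g. Origin: centre of its underside, z up. Already in a cell of the caddy; stays there.
- gauge: Stepped steel setting gauge, 32 mm diameter and 18 mm high with an 18 mm diameter, 14 mm high spigot on top (32 mm in all). Origin: centre of its underside. Stands in the capper's tray among the vials in any order; stays in the tray.
- capper: Fixed capping machine with a steel catch tray. Origin: underside of the tray's centre, on the table. Tray 110 (x) by 240 (y) mm, floor 4 mm thick, walls 4 mm thick, 15 mm high. The machine (300 mm high) begins 125 mm from the origin on the -y side; nothing hangs over the tray. Vials and gauge stand in a line along y, about 60 mm apart, up to 20 mm off the middle line in x.
- caddy: White plastic vial caddy, 153 (x) by 124 (y) mm, walls 28 mm high, 0.25 to 0.47 kg empty, loose on the stage. Origin: centre of its underside, z up. Floor 5 mm thick. Two rows of four open square cells, 34 mm wide, walls between 3 mm; cell centres at x = -55.5, -18.5, 18.5, 55.5 and y = -41, +41 mm. The loaded vials stand at (18.5, 41) and (-18.5, -41) mm.
- web_top (a point): Centre of the top of the caddy's grip web, 50 mm above the caddy's origin, with the caddy's axes. The web is an upright plate 14 mm thick in x and 42 mm long in y, reaching down to the caddy's floor (45 mm). It stands in the middle of an open lane between the rows, 42 mm wide in y and 145 mm long in x: the fingers go down in the lane on either side of the web and close along x.
- stage: Fixed dark steel plate of the code reader, polished (friction 0.25), 260 (x) by 240 (y) by 10 mm, on the table; a white housing 45 mm high stands beyond the far stop. Origin: centre of its underside. The caddy stands on its top, 10 mm up. The stops' inner faces are at x = +115 mm (far) and y = +105 mm (left), so the caddy square in the corner has its origin at (38.5, 43, 10) mm.
- stop_far: Fixed polished aluminium bar (friction about 0.25) along the stage's y, 12 by 200 by 22 mm high, on the stage's top near its +x edge. Origin: centre of its underside. The caddy's +x side is pressed against it.
- stop_left: The same bar along the stage's x, 200 by 12 by 22 mm high, near the stage's +y edge. Origin: centre of its underside. The caddy's +y side is pressed against it.
Mind the look-alikes: they are no part of the job. Of the things that look like the caddy, the largest one is meant.

How it is judged:
On the way:
1. both vials from the tray stand in cells of the caddy, let go (x of vial_a in the frame of caddy between -0.074 and 0.074 m and (y of vial_a in the frame of caddy between 0.024 and 0.059 m or y of vial_a in the frame of caddy between -0.059 and -0.024 m) and z of vial_a in the frame of caddy between 0.001 and 0.012 m and angle between each of vial_a, vial_b's own z axis and vertical below 0.35 rad and x of vial_b in the frame of caddy between -0.074 and 0.074 m and (y of vial_b in the frame of caddy between 0.024 and 0.059 m or y of vial_b in the frame of caddy between -0.059 and -0.024 m) and z of vial_b in the frame of caddy between 0.001 and 0.012 m and contact force between the fingers and vial_a below 0.1 N and contact force between the fingers and vial_b below 0.1 N), for 0.2 s.
At the end, for the whole second after the job is handed in: All four vials upright in cells of the caddy, gauge in its tray; caddy flat on the stage, square (0.03 rad), within 4 mm of the corner seat, at rest, held by the fingers and pressing over 2 N on each of the two stops at once (x of vial_a in the frame of caddy between -0.074 and 0.074 m and (y of vial_a in the frame of caddy between 0.024 and 0.059 m or y of vial_a in the frame of caddy between -0.059 and -0.024 m) and z of vial_a in the frame of caddy between 0.001 and 0.012 m and angle between each of vial_a, vial_b, loaded_1, loaded_2's own z axis and vertical below 0.35 rad and x of vial_b in the frame of caddy between -0.074 and 0.074 m and (y of vial_b in the frame of caddy between 0.024 and 0.059 m or y of vial_b in the frame of caddy between -0.059 and -0.024 m) and z of vial_b in the frame of caddy between 0.001 and 0.012 m and x of loaded_1 in the frame of caddy between -0.074 and 0.074 m and (y of loaded_1 in the frame of caddy between 0.024 and 0.059 m or y of loaded_1 in the frame of caddy between -0.059 and -0.024 m) and z of loaded_1 in the frame of caddy between 0.001 and 0.012 m and x of loaded_2 in the frame of caddy between -0.074 and 0.074 m and (y of loaded_2 in the frame of caddy between 0.024 and 0.059 m or y of loaded_2 in the frame of caddy between -0.059 and -0.024 m) and z of loaded_2 in the frame of caddy between 0.001 and 0.012 m and contact force between caddy and stop_far above 2 N and contact force between caddy and stop_left above 2 N and contact force between the fingers and caddy above 2 N and x of caddy in the frame of stage between 0.0345 and 0.0425 m and y of caddy in the frame of stage between 0.039 and 0.047 m and z of caddy in the frame of stage between 0.006 and 0.014 m and angle between the x axis of caddy and the x axis of stage, either way round below 0.03 rad and angle between caddy's own z axis and vertical below 0.04 rad and linear speed of caddy below 0.01 m/s and x of gauge in the frame of capper between -0.051 and 0.051 m and y of gauge in the frame of capper between -0.116 and 0.116 m and z of gauge in the frame of capper below 0.02 m); the arm keeps its last pose, push and grip.
It fails at once if the gauge is taken out of the tray (height (world z) of gauge above 0.05 m).
It fails at once if a vial already loaded is lifted out of its cell (z of any of loaded_1, loaded_2 in the frame of caddy above 0.03 m).
It also fails if it takes over 67 s, if anything falls off the work surface, if the arm or the gripper's body presses on something with over 40 N, if the wrist force passes 120 N, or if a joint passes its speed limit or range.

## Working session

There is one attempt and no reset: what is moved stays moved. The work goes in short steps, Python scripts to look and compute and a tool call to move; the robot and the scene stay as the last step left them, time stands still between calls to the robot, and variables do not carry over. Pictures are saved under pics/ and viewed, at most 10 in all, crops included, and the job is handed in when it is done.

Besides the shell and the picture viewer there is one more tool, called after "Emit:" by a JSON object that holds its "fn" and its "kwargs", one argument or row to a line. step_arm: Moves the arm, as the interface text tells. Its arguments: {"type":"object","properties":{"rows":{"type":"string"},"grip_force":{"type":"number"}},"required":["rows"]}

```bash
mkdir -p pics; cat > h.py <<'E'
import numpy as np, cv2
from station import bot
def snap(n,f):
    d=bot.grab_frame(n); cv2.imwrite(f'pics/{f}.png',d['color']); np.savez(f'pics/{f}.npz',K=d['intrinsics'],T=d['camera_from_world']); return d
def px2w(f,u,v,z):
    d=np.load(f'pics/{f}.npz');K,T=d['K'],d['T']
    r=np.linalg.inv(K)@[u,v,1]; r=T[:3,:3].T@np.array([r[0],-r[1],-r[2]]); c=-T[:3,:3].T@T[:3,3]
    return c+r*(z-c[2])/r[2]
def w2px(f,p):
    d=np.load(f'pics/{f}.npz');K,T=d['K'],d['T']
    q=T[:3,:3]@p+T[:3,3]; q=K@[q[0],-q[1],-q[2]]; return q[:2]/q[2]
E
python3 - <<'E'
from h import *
for n in('scene','side','wrist'): snap(n,n+'0')
o=bot.observe()
for k in o: print(k,np.round(o[k],4))
for n in('scene','side'):
    d=np.load(f'pics/{n}0.npz');T=d['T'];print(n,-T[:3,:3].T@T[:3,3])
E
```

```text
t 0.15
joint_pos [-1.2199  0.3216 -0.0701  1.4514  0.0226  1.3707 -0.0569]
qd [-0.0001 -0.001  -0.0009 -0.0044  0.0021 -0.0015 -0.001 ]
joint_torque [ 1.00000e-04 -4.94096e+01 -3.82800e-01 -3.14686e+01  1.29000e-02
  8.30000e-03 -0.00000e+00]
tool_pos [0.2147 0.6131 0.2445]
ee_rot [-5.264e-01 -3.097e+00  2.200e-03]
wrist_force [ 0.3565  0.204  -0.3459]
moment [-0.0396  0.0172  0.0188]
gripper_force 0.0
gripper_width 1.0025
scene [1.14627193 0.22994664 0.52248968]
side [ 0.08159861 -0.41963215  0.76606238]
```

View pics/scene0.png

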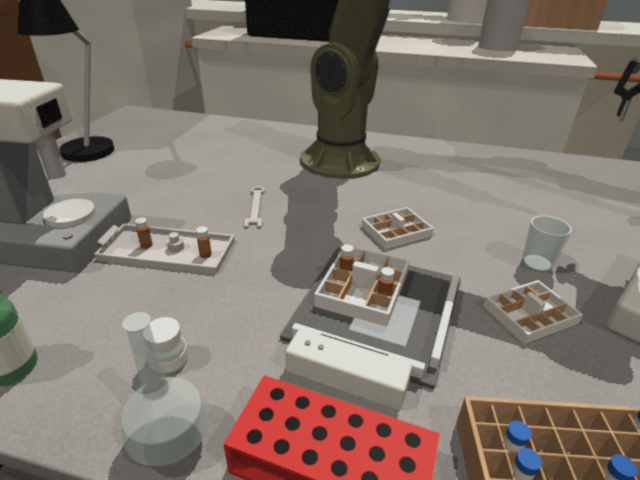

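View pics/side0.png

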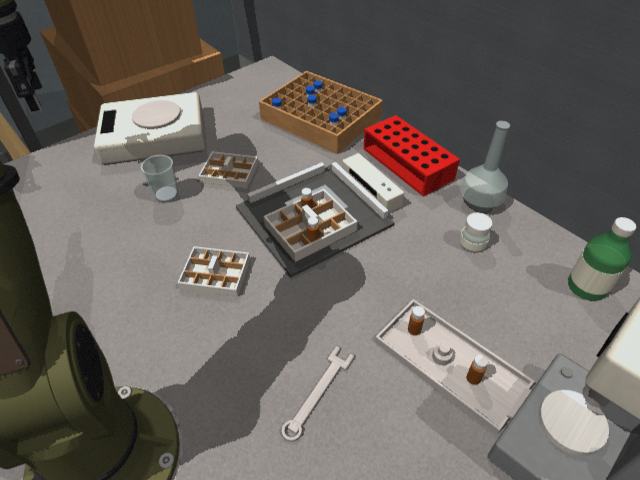

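The scene view shows the tray (about 165,247) with vials at (144,233) and (204,242) and the gauge between them. The caddy is on the dark stage at about (363,285). The side view has the vials at (417,320) and (477,370), the gauge at (443,352) and the caddy at (310,222). Two smaller look-alikes stand on the table.

```bash
python3 - <<'E'
import cv2
a=cv2.imread('pics/side0.png')[150:430,230:560];cv2.imwrite('pics/c1.png',cv2.resize(a,None,fx=2.1,fy=2.1,interpolation=cv2.INTER_CUBIC))
a=cv2.imread('pics/scene0.png')[190:410,90:470];cv2.imwrite('pics/c2.png',cv2.resize(a,None,fx=2.1,fy=2.1,interpolation=cv2.INTER_CUBIC))
E
```

```text
(no output)
```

View pics/c1.png

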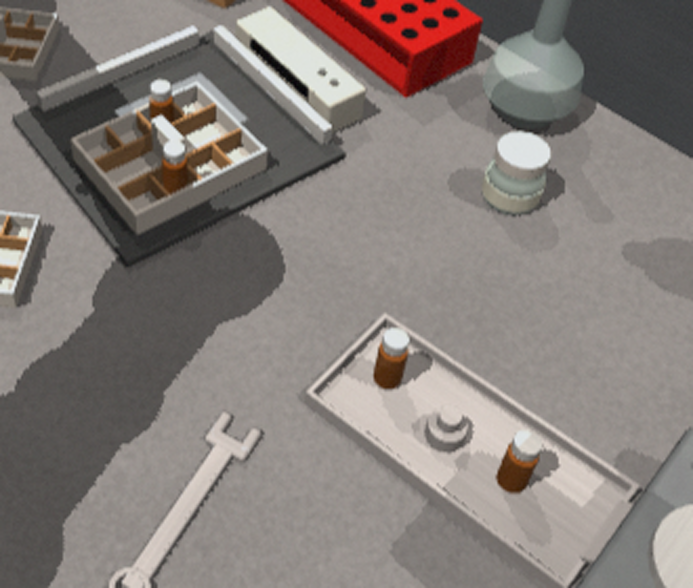

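View pics/c2.png

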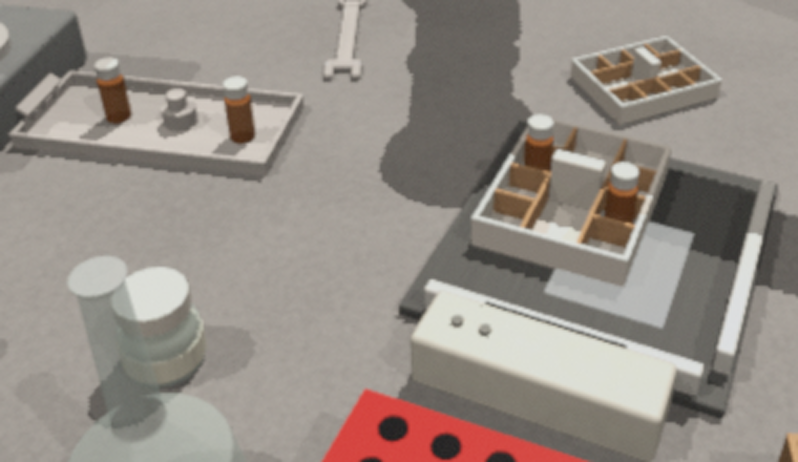

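```bash
python3 - <<'E'
from h import *
S=lambda u,v,z:px2w('side0',230+u/2.1,150+v/2.1,z)
C=lambda u,v,z:px2w('scene0',90+u/2.1,190+v/2.1,z)
for n,f,l in(('side',S,dict(v1=(396,337,.064),v2=(527,440,.064),g=(451,417,.036),l1=(160,88,.075),l2=(175,148,.075),rL=(73,150,.038),rB=(137,220,.038),rR=(267,152,.038),rT=(195,80,.038),sL=(15,120,.01),sB=(127,263,.01),sR=(343,155,.01))),
 ('scene',C,dict(v2=(107,65,.064),v1=(236,84,.064),g=(178,93,.036),l2=(540,121,.075),l1=(624,170,.075),rR=(475,217,.038),rT=(628,273,.038),rL=(668,150,.038),sR=(402,312,.01),sT=(720,412,.01),sL=(775,180,.01)))):
  for k,a in l.items(): print(n,k,np.round(f(*a)[:2],4))
E
```

```text
side v1 [ 0.5178 -0.1526]
side v2 [ 0.5218 -0.2783]
side g [ 0.5108 -0.2213]
side l1 [0.5585 0.1964]
side l2 [0.5155 0.1219]
side rL [0.461  0.2153]
side rB [0.4515 0.1017]
side rR [0.6031 0.0871]
side rT [0.6197 0.2148]
side sL [0.4559 0.3166]
side sB [0.4256 0.0864]
side sR [0.6781 0.0527]
scene v2 [ 0.5238 -0.2754]
scene v1 [ 0.5198 -0.1489]
scene g [ 0.5105 -0.2162]
scene l2 [0.5155 0.1245]
scene l1 [0.5615 0.1998]
scene rR [0.6047 0.0935]
scene rT [0.6336 0.2162]
scene rL [0.4749 0.23  ]
scene sR [0.6897 0.0616]
scene sT [0.7165 0.2904]
scene sL [0.4539 0.324 ]
```

Emit:
{"fn": "step_arm", "kwargs": {
  "rows": "0 0 -0.0154 0.0407 -0.059 0.0071 1;0 0 -0.0154 0.0407 -0.059 0.0071 1;0 0 -0.0154 0.0407 -0.059 0.0071 1;0 0 -0.0154 0.0407 -0.059 0.0071 1;0 0 -0.0154 0.0407 -0.059 0.0071 1;0 0 -0.0154 0.0407 -0.059 0.0071 1;0 0 -0.0154 0.0407 -0.059 0.0071 1"
}}

```text
t: 0.73
tool_pos: [0.3579, 0.4052, 0.2702]
ee_rot: [-1.532, -2.743, 0.0]
wrist_force: [1.2, 0.1, 0.1]
gripper_width: 1.002
gripper_force: 0.0
```

Emit:
{"fn": "step_arm", "kwargs": {
  "rows": "0 0 -0.0154 0.0407 -0.059 0.0071 1;0 0 -0.0154 0.0407 -0.059 0.0071 1;0 0 -0.0154 0.0407 -0.059 0.0071 1;0 0 -0.0154 0.0407 -0.059 0.0071 1;0 0 -0.0154 0.0407 -0.059 0.0071 1;0 0 -0.0154 0.0407 -0.059 0.0071 1;0 0 -0.0154 0.0407 -0.059 0.0071 1;0 0 0 0 0 0 1;0 0 0 0 0 0 1"
}}

```text
t: 1.48
tool_pos: [0.5009, 0.1979, 0.2951]
ee_rot: [2.356, 2.077, 0.0]
wrist_force: [-0.3, 1.0, -0.7]
gripper_width: 0.998
gripper_force: 0.0
```

```bash
python3 - <<'E'
from h import *
d=snap('wrist','w1'); o=bot.observe(); print(o['tool_pos'],o['ee_rot']); np.savez('pics/w1p.npz',p=o['tool_pos'],r=o['ee_rot'])
T=d['camera_from_world'];print(-T[:3,:3].T@T[:3,3])
E
```

```text
[0.49976283 0.20006768 0.29482311] [-2.35196382e+00 -2.08191024e+00  3.93617831e-04]
[0.51047227 0.27154567 0.4236988 ]
```

View pics/w1.png

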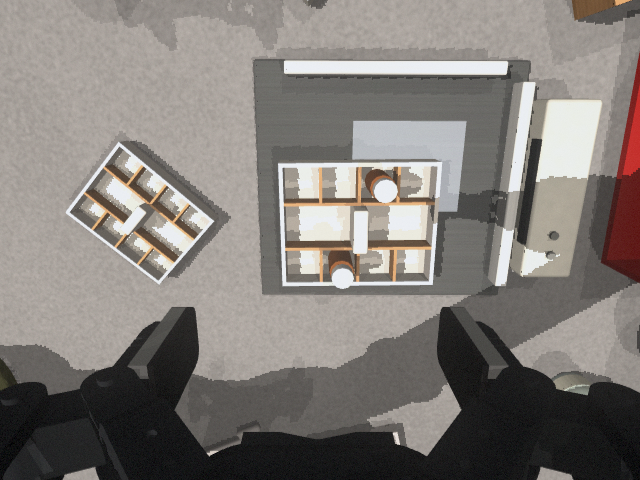

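The wrist view shows the caddy rim corners at (280,164), (441,162), (432,284) and (283,286). The loaded caps are at (385,190) and (343,275), and the web is at about (360,231). The left stop is along row 75, and the far stop's inner edge runs from (513,84) to (496,285).

```bash
python3 - <<'E'
from h import *
P=lambda u,v,z:px2w('w1',u,v,z)
def ang(a,b): return np.degrees(np.arctan2(b[1]-a[1],b[0]-a[0]))
r=[P(u,v,.038) for u,v in((280,164),(441,162),(432,284),(283,286))]
print('caddy c',np.mean(r,0)); print([round(ang(*x),2) for x in((r[0],r[1]),(r[3],r[2]),(r[3],r[0]),(r[2],r[1]))],[np.linalg.norm(r[i]-r[i-1]) for i in range(4)])
a,b=P(343,275,.075),P(385,190,.075);print('loaded',a,b,(a+b)/2,ang(a,b)-65.7)
print('web',P(360,231,.06))
s=[P(u,v,.01) for u,v in((254,60),(531,61),(262,294))];print('stage',s,ang(s[0],s[1]),ang(s[2],s[0])-90)
l=[P(285,75,.032),P(508,76,.032)];f=[P(513,84,.032),P(496,285,.032)]
print('left',l,ang(*l),'far',f,ang(f[1],f[0])-90)
E
```

```text
caddy c [0.53701193 0.16024533 0.038     ]
[np.float64(-6.57), np.float64(-6.45), np.float64(82.62), np.float64(83.46)] [np.float64(0.12347704330776185), np.float64(0.15007814088725502), np.float64(0.12312762915706013), np.float64(0.15188204608026862)]
loaded [0.51558483 0.12714335 0.075     ] [0.55992828 0.20067679 0.075     ] [0.53775656 0.16391007 0.075     ] -6.791570677633743
web [0.53612691 0.16238623 0.06      ]
stage [array([0.45765521, 0.32520649, 0.01      ]), array([0.71397383, 0.29160293, 0.01      ]), array([0.42560665, 0.08915186, 0.01      ])] -7.468923382262703 -7.73163465167633
left [array([0.48577254, 0.30665314, 0.032     ]), array([0.68307532, 0.28061586, 0.032     ])] -7.517662346458393 far [array([0.68757251, 0.27328146, 0.032     ]), array([0.6721634, 0.0781876, 0.032    ])] -4.516020822435692
```

Emit:
{"fn": "step_arm", "kwargs": {
  "rows": "0 0 0 0.0035 -0.0764 0 0.65;0 0 0 0.0035 -0.0764 0 0.65;0 0 0 0.0035 -0.0764 0 0.65;0 0 0 0.0035 -0.0764 0 0.65;0 0 0 0.0035 -0.0764 0 0.65;0 0 0 0.0035 -0.0764 0 0.65"
}}

```text
t: 2.03
tool_pos: [0.5097, -0.0283, 0.2949]
ee_rot: [-2.346, -2.088, -0.001]
wrist_force: [0.9, 0.2, 0.1]
gripper_width: 0.651
gripper_force: 0.0
```

Emit:
{"fn": "step_arm", "kwargs": {
  "rows": "0 0 0 0.0035 -0.0764 0 0.65;0 0 0 0.0035 -0.0764 0 0.65;0 0 0 0.0035 -0.0764 0 0.65;0 0 0 0.0035 -0.0764 0 0.65;0 0 0 0.0035 -0.0764 0 0.65;0 0 0 0 0 0 0.65;0 0 0 0 0 0 0.65;0 0 0 0 0 0 0.65"
}}

```text
t: 2.7
tool_pos: [0.5195, -0.2175, 0.2945]
ee_rot: [-2.347, -2.086, -0.0]
wrist_force: [0.5, 1.0, -0.3]
gripper_width: 0.647
gripper_force: 0.0
```

```bash
python3 - <<'E'
from h import *
d=snap('wrist','w2'); o=bot.observe(); print(o['tool_pos'],o['ee_rot'],o['gripper_width'])
E
```

```text
[ 0.51969419 -0.21693432  0.29453854] [-2.34598143e+00 -2.08742557e+00 -7.52139746e-04] 0.6484275106418441
```

View pics/w2.png

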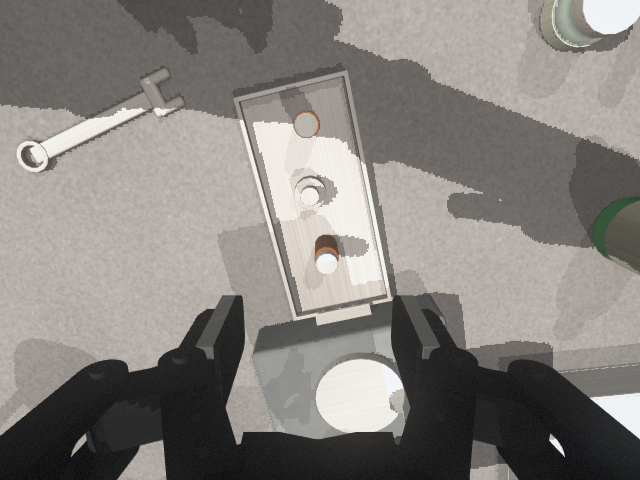

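The tray from above shows the vial caps at (307,124) and (327,263), with the gauge spigot at (310,196).

```bash
python3 - <<'E'
from h import *
for u,v,z in((307,124,.064),(327,263,.064),(310,196,.036)): print(np.round(px2w('w2',u,v,z),4))
E
```

```text
[ 0.5183 -0.1519  0.064 ]
[ 0.5211 -0.2782  0.064 ]
[ 0.512  -0.2189  0.036 ]
```

Emit:
{"fn": "step_arm", "kwargs": {
  "rows": "0 0 0 -0.0012 0.0655 0 0.65;0 0 0 -0.0012 0.0655 0 0.65;0 0 0 0 0 -0.08 0.65;0 0 0 0 0 -0.08 0.65;0 0 0 0 0 -0.08 0.65;0 0 0 0 0 -0.08 0.65;0 0 0 0 0 -0.08 0.65;0 0 0 0 0 -0.06 0.65;0 0 0 0 0 -0.043 0.65;0 0 0 0 0 0 0.65"
}}

```text
t: 3.58
tool_pos: [0.5143, -0.1504, 0.0389]
ee_rot: [-2.341, -2.084, 0.009]
wrist_force: [-1.3, 1.4, 0.3]
gripper_width: 0.651
gripper_force: 0.0
```

Emit:
{"fn": "step_arm", "kwargs": {
  "rows": "0 0 0 0 0 0 0;0 0 0 0 0 0 0;0 0 0 0 0 0 0;0 0 0 0 0 0 0;0 0 0 0 0 0 0;0 0 0 0 0 0 0",
  "grip_force": 30
}}

```text
t: 4.08
tool_pos: [0.5194, -0.1541, 0.0453]
ee_rot: [2.349, 2.082, 0.005]
wrist_force: [-0.4, 1.1, 6.7]
gripper_width: 0.266
gripper_force: 29.7
```

Emit:
{"fn": "step_arm", "kwargs": {
  "rows": "0 0 0 0 0 0.02 0;0 0 0 0 0 0.05 0;0 0 0 0 0 0.05 0;0 0 0 0 0 0.05 0;0 0 0 0 0 0.05 0;0 0 0 0 0 0 0;0 0 0 0 0 0 0"
}}

```text
t: 4.67
tool_pos: [0.5186, -0.1546, 0.1555]
ee_rot: [2.35, 2.082, 0.004]
wrist_force: [0.6, -0.1, -0.5]
gripper_width: 0.266
gripper_force: 29.2
```

```bash
python3 - <<'E'
from h import *
d=snap('wrist','w3'); e=snap('side','s3');o=bot.observe(); print(o['tool_pos'],o['ee_rot'],o['gripper_width'],o['wrist_force'])
u,v=map(int,w2px('s3',o['tool_pos'])); print(u,v)
a=cv2.resize(e['color'][max(v-60,0):v+60,u-60:u+60],(400,400),interpolation=cv2.INTER_CUBIC)
b=d['color'][240:480,120:520]; b=cv2.resize(b,(400,240)); b=np.vstack([b,np.zeros((160,400,3),np.uint8)])
cv2.imwrite('pics/c3.png',np.hstack([a,b]))
E
```

```text
[ 0.51709609 -0.15403871  0.15308458] [-2.35069987e+00 -2.08276408e+00  7.62857916e-04] 0.26695910726854416 [ 0.69592633  0.27665053 -0.57136676]
426 278
```

View pics/c3.png

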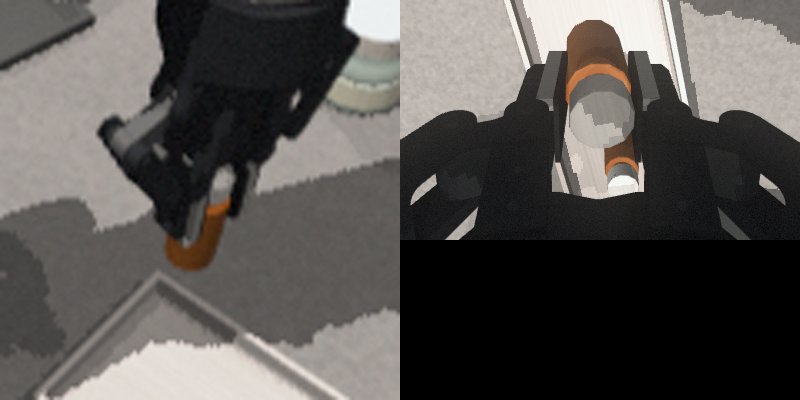

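Emit:
{"fn": "step_arm", "kwargs": {
  "rows": "0 0 0 -0.0062 0.072 0 0;0 0 0 -0.0062 0.072 0 0;0 0 0 -0.0062 0.072 0 0;0 0 0 -0.0062 0.072 0 0;0 0 0 -0.0062 0.072 0 0;0 0 0 -0.0062 0.072 0 0;0 0 0 -0.0062 0.072 0 0;0 0 0 -0.0062 0.072 0 0;0 0 0 -0.0062 0.072 0 0;0 0 0 -0.0062 0.072 0 0"
}}

```text
t: 5.6
tool_pos: [0.4853, 0.2069, 0.152]
ee_rot: [-2.351, -2.083, 0.004]
wrist_force: [-0.2, -0.6, 0.5]
gripper_width: 0.265
gripper_force: 29.2
```

Emit:
{"fn": "step_arm", "kwargs": {
  "rows": "0 0 0 0 0 0 0;0 0 0 0 0 0 0;0 0 0 0 0 0 0;0 0 0 0 0 0 0;0 0 0 0 0 0 0;0 0 0 0 0 0 0"
}}

```text
t: 6.1
tool_pos: [0.487, 0.2044, 0.1534]
ee_rot: [2.354, 2.081, -0.0]
wrist_force: [0.0, -0.3, 0.2]
gripper_width: 0.269
gripper_force: 29.2
```

```bash
python3 - <<'E'
from h import *
d=snap('wrist','w4'); o=bot.observe(); print(o['tool_pos'],o['ee_rot'],o['gripper_width'])
E
```

```text
[0.48700415 0.20468802 0.15353136] [ 2.35332092e+00  2.08114048e+00 -8.90217074e-05] 0.2677902041925481
```

View pics/w4.png

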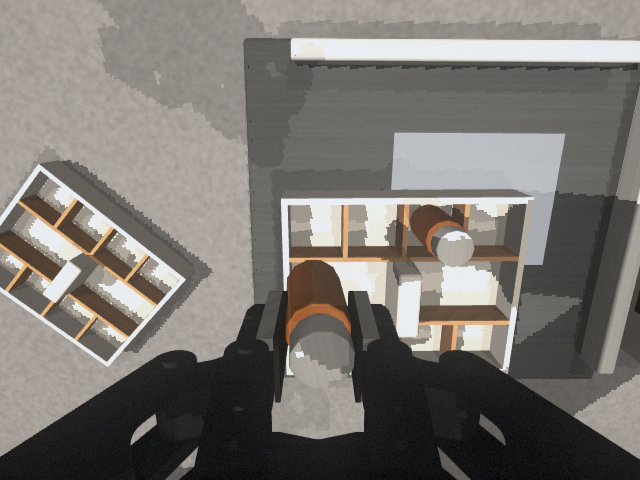

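The held vial's cap is at about (322,358). The caddy rim's top corners are at (283,201) and (531,199).

```bash
python3 - <<'E'
from h import *
P=lambda u,v,z:px2w('w4',u,v,z)
print('held cap',P(322,358,.174)); print('bottom edge far',P(318,262,.114))
a,b,c=P(283,201,.038),P(531,199,.038),P(508,370,.038)
print(a,b,c); y=np.arctan2(b[1]-a[1],b[0]-a[0]);print(np.degrees(y))
R=np.array([[np.cos(y),-np.sin(y)],[np.sin(y),np.cos(y)]])
for p,q in((a,(-.0765,.062)),(b,(.0765,.062)),(c,(.0765,-.062))): o=p[:2]-R@q; print('origin',o,'cellA',o+R@[-.0555,.041],'B',o+R@[.0555,-.041])
E
```

```text
held cap [0.48893027 0.20733412 0.174     ]
bottom edge far [0.48882995 0.2159717  0.114     ]
[0.46920201 0.22955402 0.038     ] [0.61826137 0.21219746 0.038     ] [0.6056346  0.09290277 0.038     ]
-6.641645703165482
origin [0.53801775 0.15912218] cellA [0.48763224 0.20626611] B [0.58840326 0.11197825]
origin [0.53510389 0.15946147] cellA [0.48471838 0.2066054 ] B [0.5854894  0.11231754]
origin [0.53681887 0.16333461] cellA [0.48643335 0.21047854] B [0.58720438 0.11619068]
```

Emit:
{"fn": "step_arm", "kwargs": {
  "rows": "0 0 0 -0.003 0 0 0;0 0 0 0 0 -0.05 0;0 0 0 0 0 -0.05 0;0 0 0 0 0 -0.04 0;0 0 0 0 0 -0.03 0;0 0 0 0 0 -0.02 0;0 0 0 0 0 -0.004 0;0 0 0 0 0 0 0;0 0 0 0 0 0 0;0 0 0 0 0 0 0"
}}

```text
t: 6.98
tool_pos: [0.4858, 0.2059, 0.0571]
ee_rot: [2.351, 2.083, 0.002]
wrist_force: [-0.4, 0.4, -0.2]
gripper_width: 0.267
gripper_force: 29.3
```

Emit:
{"fn": "step_arm", "kwargs": {
  "rows": "0 0 0 0 0 0 0.3;0 0 0 0 0 0 0.4;0 0 0 0 0 0 0.55;0 0 0 0 0 0 0.55;0 0 0 0 0 0 0.55"
}}

```text
t: 7.4
tool_pos: [0.4853, 0.2058, 0.0567]
ee_rot: [2.351, 2.083, 0.0]
wrist_force: [0.3, -0.2, -0.8]
gripper_width: 0.549
gripper_force: 0.0
```

Emit:
{"fn": "step_arm", "kwargs": {
  "rows": "0 0 0 0 0 0.05 0.55;0 0 0 0 0 0.08 0.55;0 0 0 0 0 0.07 0.6;0 0 0 0.0055 -0.0744 0 0.65;0 0 0 0.0055 -0.0744 0 0.65;0 0 0 0.0055 -0.0744 0 0.65;0 0 0 0.0055 -0.0744 0 0.65;0 0 0 0.0055 -0.0744 0 0.65;0 0 0 0 0 0 0.65;0 0 0 0 0 0 0.65"
}}

```text
t: 8.23
tool_pos: [0.4991, 0.0172, 0.1568]
ee_rot: [2.357, 2.077, 0.001]
wrist_force: [-0.1, 1.5, -0.2]
gripper_width: 0.65
gripper_force: 0.0
```

```bash
python3 - <<'E'
from h import *
d=snap('wrist','w5'); d=snap('side','s5'); o=bot.observe(); print(o['tool_pos'])
E
```

```text
[0.49899553 0.02057699 0.15653814]
```

Emit:
{"fn": "step_arm", "kwargs": {
  "rows": "0 0 0 0.0055 -0.0744 0 0.65;0 0 0 0.0055 -0.0744 0 0.65;0 0 0 0.0055 -0.0744 0 0.65;0 0 0 0.0055 -0.0744 0 0.65;0 0 0 0.0055 -0.0744 0 0.65;0 0 0 0.0055 -0.0744 0 0.65;0 0 0 0.0055 -0.0744 0 0.65;0 0 0 0.0055 -0.0744 0 0.65;0 0 0 0 0 0 0.65;0 0 0 0 0 0 0.65"
}}

```text
t: 9.17
tool_pos: [0.5209, -0.279, 0.156]
ee_rot: [2.354, 2.081, -0.003]
wrist_force: [0.1, 1.1, 0.5]
gripper_width: 0.644
gripper_force: 0.0
```

Emit:
{"fn": "step_arm", "kwargs": {
  "rows": "0 0 0 0 0 -0.06 0.65;0 0 0 0 0 -0.06 0.65;0 0 0 0 0 -0.05 0.65;0 0 0 0 0 -0.04 0.65;0 0 0 0 0 -0.016 0.65;0 0 0 0 0 0 0.65;0 0 0 0 0 0 0.65;0 0 0 0 0 0 0.65"
}}

```text
t: 9.83
tool_pos: [0.5224, -0.2775, 0.045]
ee_rot: [2.348, 2.084, 0.002]
wrist_force: [0.4, -0.7, 1.2]
gripper_width: 0.649
gripper_force: 0.0
```

Emit:
{"fn": "step_arm", "kwargs": {
  "rows": "0 0 0 0 0 0 0;0 0 0 0 0 0 0;0 0 0 0 0 0 0;0 0 0 0 0 0 0;0 0 0 0 0 0 0;0 0 0 0 0 0 0"
}}

```text
t: 10.33
tool_pos: [0.5217, -0.2781, 0.0446]
ee_rot: [2.351, 2.083, 0.002]
wrist_force: [0.5, -0.2, 5.8]
gripper_width: 0.265
gripper_force: 29.4
```

Emit:
{"fn": "step_arm", "kwargs": {
  "rows": "0 0 0 0 0 0.02 0;0 0 0 0 0 0.05 0;0 0 0 0 0 0.05 0;0 0 0 0 0 0.05 0;0 0 0 0 0 0.05 0;0 0 0 0 0 0 0;0 0 0 0 0 0 0"
}}

```text
t: 10.92
tool_pos: [0.5218, -0.2783, 0.1554]
ee_rot: [2.349, 2.081, 0.003]
wrist_force: [0.4, -0.1, -0.7]
gripper_width: 0.266
gripper_force: 29.5
```

Emit:
{"fn": "step_arm", "kwargs": {
  "rows": "0 0 0 0.012 0.0713 0 0;0 0 0 0.012 0.0713 0 0;0 0 0 0.012 0.0713 0 0;0 0 0 0.012 0.0713 0 0;0 0 0 0.012 0.0713 0 0;0 0 0 0.012 0.0713 0 0;0 0 0 0.012 0.0713 0 0;0 0 0 0.012 0.0713 0 0;0 0 0 0.012 0.0713 0 0;0 0 0 0.012 0.0713 0 0"
}}

```text
t: 11.75
tool_pos: [0.58, 0.0804, 0.1522]
ee_rot: [-2.35, -2.083, 0.003]
wrist_force: [0.8, 0.4, -0.4]
gripper_width: 0.264
gripper_force: 29.5
```

Emit:
{"fn": "step_arm", "kwargs": {
  "rows": "0 0 0 0.012 0.0713 0 0;0 0 0 0 0 0 0;0 0 0 0 0 0 0;0 0 0 0 0 0 0;0 0 0 0 0 0 0;0 0 0 0 0 0 0"
}}

```text
t: 12.25
tool_pos: [0.5868, 0.1124, 0.1533]
ee_rot: [2.354, 2.08, -0.001]
wrist_force: [-0.5, -0.2, -0.1]
gripper_width: 0.266
gripper_force: 29.5
```

```bash
python3 - <<'E'
from h import *
d=snap('wrist','w6'); o=bot.observe(); print(o['tool_pos'])
a=cv2.imread('pics/w5.png'); cv2.imwrite('pics/c6.png',np.hstack([cv2.resize(a,(400,300)),cv2.resize(d['color'],(400,300))]))
E
```

```text
[0.58693855 0.11256253 0.15343957]
```

View pics/c6.png

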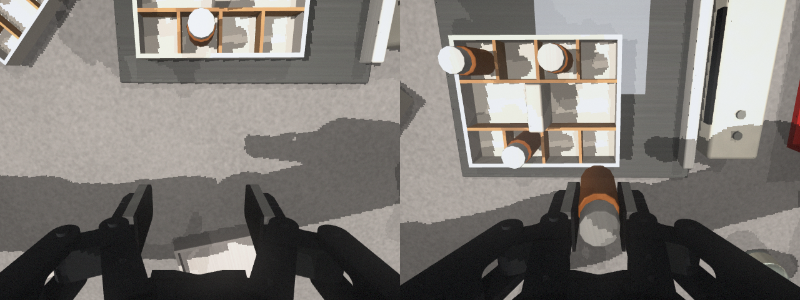

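The first vial stands in its corner cell, with its cap at (452,58) in the right panel. The second is held at (600,228). The rim corners are at (448,35), (621,35), (620,166) and (470,166).

```bash
python3 - <<'E'
from h import *
P=lambda u,v,z:px2w('w6',(u-400)*1.6,v*1.6,z)
print('held',P(600,228,.174))
r=[P(u,v,.038) for u,v in((448,36),(621,36),(620,166),(470,166))]; print(np.round(r,4),np.mean(r,0))
print('A',P(452,59,.075),'l1',P(553,57,.075),'l2',P(514,156,.075),'web',P(537,95,.06))
E
```

```text
held [0.5878486  0.11316338 0.174     ]
[[0.4686 0.2309 0.038 ]
 [0.6193 0.212  0.038 ]
 [0.6062 0.0908 0.038 ]
 [0.4549 0.1097 0.038 ]] [0.537268  0.1608297 0.038    ]
A [0.48622294 0.20798429 0.075     ] l1 [0.5629901  0.19981255 0.075     ] l2 [0.51605952 0.12549433 0.075     ] web [0.54169722 0.17240234 0.06      ]
```

Emit:
{"fn": "step_arm", "kwargs": {
  "rows": "0 0 0 0 0.001 -0.05 0;0 0 0 0 0 -0.05 0;0 0 0 0 0 -0.04 0;0 0 0 0 0 -0.03 0;0 0 0 0 0 -0.02 0;0 0 0 0 0 -0.004 0;0 0 0 0 0 0 0;0 0 0 0 0 0 0;0 0 0 0 0 0 0"
}}

```text
t: 13.05
tool_pos: [0.5879, 0.1148, 0.0577]
ee_rot: [2.351, 2.083, 0.003]
wrist_force: [0.2, -0.3, 0.3]
gripper_width: 0.264
gripper_force: 29.5
```

Emit:
{"fn": "step_arm", "kwargs": {
  "rows": "0 0 0 0 0 0 0.3;0 0 0 0 0 0 0.4;0 0 0 0 0 0 0.55;0 0 0 0 0 0 0.55;0 0 0 0 0 0 0.55;0 0 0 0 0 0.05 0.55;0 0 0 0 0 0.08 0.55;0 0 0 0 0 0.07 0.6"
}}

```text
t: 13.72
tool_pos: [0.5864, 0.1145, 0.1573]
ee_rot: [-2.351, -2.083, 0.003]
wrist_force: [0.6, -0.1, 1.2]
gripper_width: 0.601
gripper_force: 0.0
```

Emit:
{"fn": "step_arm", "kwargs": {
  "rows": "0 0 0 -0.0497 0.047 0 0.6;0 0 0 -0.0497 0.047 0 0.6;0 0 0 0 0 0 0.6;0 0 0 0 0 0 0.6;0 0 0 0 0 -0.06 0.6;0 0 0 0 0 -0.06 0.6;0 0 0 0 0 -0.05 0.6;0 0 0 0 0 -0.04 0.6;0 0 0 0 0 -0.026 0.6;0 0 0 0 0 0 0.6"
}}

```text
t: 14.55
tool_pos: [0.5357, 0.1601, 0.0356]
ee_rot: [-2.352, -2.082, 0.009]
wrist_force: [0.7, -0.3, -0.1]
gripper_width: 0.601
gripper_force: 0.0
```

Emit:
{"fn": "step_arm", "kwargs": {
  "rows": "0 0 0 0 0 0 0.4;0 0 0 0 0 0 0;0 0 0 0 0 0 0;0 0 0 0 0 0 0;0 0 0 0 0 0 0;0 0 0 0 0 0 0;0 0 0 0 0 0 0",
  "grip_force": 60
}}

```text
t: 15.13
tool_pos: [0.5385, 0.1622, 0.0402]
ee_rot: [2.351, 2.083, 0.004]
wrist_force: [0.0, -0.9, 5.4]
gripper_width: 0.157
gripper_force: 60.2
```

```bash
python3 - <<'E'
from h import *
o=bot.observe()
for k in('tool_pos','ee_rot','wrist_force','moment','gripper_width','gripper_force'): print(k,np.round(o[k],4))
E
```

```text
tool_pos [0.5385 0.1622 0.0402]
ee_rot [2.3509 2.083  0.0041]
wrist_force [ 0.0407 -0.9445  5.3904]
moment [-0.0922  0.3003 -0.022 ]
gripper_width 0.1571
gripper_force 60.1934
```

Emit:
{"fn": "step_arm", "kwargs": {
  "rows": "0 0 -0.001 0.006 0.005 0.003 0;0 0 -0.001 0.0142 0.0122 0 0;0 0 0 0.0142 0.0122 0 0;0 0 0 0.0142 0.0122 0 0;0 0 0 0.0142 0.0122 0 0;0 0 0 0.0142 0.0122 0 0;0 0 0 0.0142 0.0122 0 0;0 0 0 0.0142 0.0122 0 0;0 0 0 0.0142 0.0122 0 0;0 0 0 0.0142 0.0122 0 0",
  "grip_force": 80
}}

```text
t: 15.97
tool_pos: [0.6052, 0.2198, 0.0403]
ee_rot: [2.364, 2.069, -0.0]
wrist_force: [-2.9, -2.2, 5.4]
gripper_width: 0.154
gripper_force: 79.5
```

Emit:
{"fn": "step_arm", "kwargs": {
  "rows": "0 0 0 0 0 0 0;0 0 0 0 0 0 0;0 0 0 0 0 0 0;0 0 0 0 0 0 0"
}}

```text
t: 16.3
tool_pos: [0.6047, 0.2199, 0.0403]
ee_rot: [2.364, 2.069, 0.003]
wrist_force: [1.5, 1.5, 1.5]
gripper_width: 0.149
gripper_force: 79.1
```

Emit:
{"fn": "step_arm", "kwargs": {
  "rows": "0 0 0 0.0005 0.004 0 0;0 0 0 0.0005 0.004 0 0;0 0 0 0.0005 0.004 0 0;0 0 0 0.0005 0.004 0 0;0 0 0 0 0 0 0;0 0 0 0 0 0 0"
}}

```text
t: 16.8
tool_pos: [0.6053, 0.2269, 0.0403]
ee_rot: [2.365, 2.068, 0.0]
wrist_force: [-0.0, -2.2, 5.2]
gripper_width: 0.152
gripper_force: 79.6
```

Emit:
{"fn": "step_arm", "kwargs": {
  "rows": "0 0 0 0.004 -0.0005 0 0;0 0 0 0.004 -0.0005 0 0;0 0 0 0.004 -0.0005 0 0;0 0 0 0.004 -0.0005 0 0;0 0 0 0 0 0 0;0 0 0 0 0 0 0"
}}

```text
t: 17.3
tool_pos: [0.6122, 0.2278, 0.0403]
ee_rot: [-2.361, -2.068, 0.0]
wrist_force: [-3.5, 0.5, 7.4]
gripper_width: 0.152
gripper_force: 79.8
```

Emit:
{"fn": "step_arm", "kwargs": {
  "rows": "0 0 0 0.0022 0.0017 0 0;0 0 0 0.0022 0.0017 0 0;0 0 0 0.0022 0.0017 0 0;0 0 0 0 0 0 0;0 0 0 0 0 0 0;0 0 0 0 0 0 0"
}}

```text
t: 17.8
tool_pos: [0.6133, 0.2283, 0.0403]
ee_rot: [-2.361, -2.066, 0.009]
wrist_force: [-11.9, -4.8, 13.4]
gripper_width: 0.153
gripper_force: 80.5
```

Emit:
{"fn": "step_arm", "kwargs": {
  "rows": "0 0 0 0.0003 0.002 0 0;0 0 0 0.0003 0.002 0 0;0 0 0 0.0003 0.002 0 0;0 0 0 0 0 0 0;0 0 0 0 0 0 0;0 0 0 0 0 0 0"
}}

```text
t: 18.3
tool_pos: [0.6133, 0.2289, 0.0403]
ee_rot: [-2.363, -2.065, 0.014]
wrist_force: [-13.7, -9.5, 17.5]
gripper_width: 0.15
gripper_force: 80.9
```

```bash
python3 - <<'E'
from h import *
o=bot.observe()
for k in('tool_pos','ee_rot','wrist_force','moment','gripper_width','gripper_force'): print(k,np.round(o[k],4))
E
```

```text
tool_pos [0.6133 0.2289 0.0403]
ee_rot [-2.3631 -2.065   0.0142]
wrist_force [-13.6834  -9.4927  17.4739]
moment [-1.3669  1.8877  0.0142]
gripper_width 0.1503
gripper_force 80.8848
```

Emit:
{"fn": "step_arm", "kwargs": {
  "rows": "0 0 0 0.0003 0.002 0.002 0;0 0 0 0.0003 0.002 0.002 0;0 0 0 0.0003 0.002 0 0;0 0 0 0.0003 0.002 0 0;0 0 0 0 0 0 0;0 0 0 0 0 0 0;0 0 0 0 0 0 0"
}}

```text
t: 18.88
tool_pos: [0.6136, 0.2299, 0.0408]
ee_rot: [-2.366, -2.066, 0.02]
wrist_force: [-10.6, -11.7, 11.3]
gripper_width: 0.153
gripper_force: 80.2
```

```bash
python3 - <<'E'
from h import *
o=bot.observe()
for k in('tool_pos','ee_rot','wrist_force','moment','gripper_width','gripper_force'): print(k,np.round(o[k],4))
a=snap('scene','sc9')['color'];b=snap('side','s9')['color'];w=snap('wrist','w9')['color']
A=cv2.resize(a[215:395,270:480],(400,343),interpolation=2);B=cv2.resize(b[150:280,225:405],(400,289),interpolation=2)
c=np.zeros((590,800,3),np.uint8);c[:343,:400]=A;c[:289,400:]=B;c[290:590,400:]=cv2.resize(w,(400,300));cv2.imwrite('pics/c9.png',c)
E
```

```text
tool_pos [0.6136 0.2299 0.0408]
ee_rot [-2.3657 -2.0659  0.0201]
wrist_force [-10.6226 -11.6662  11.2977]
moment [-2.0885  1.6674  0.3141]
gripper_width 0.1535
gripper_force 80.2058
```

View pics/c9.png

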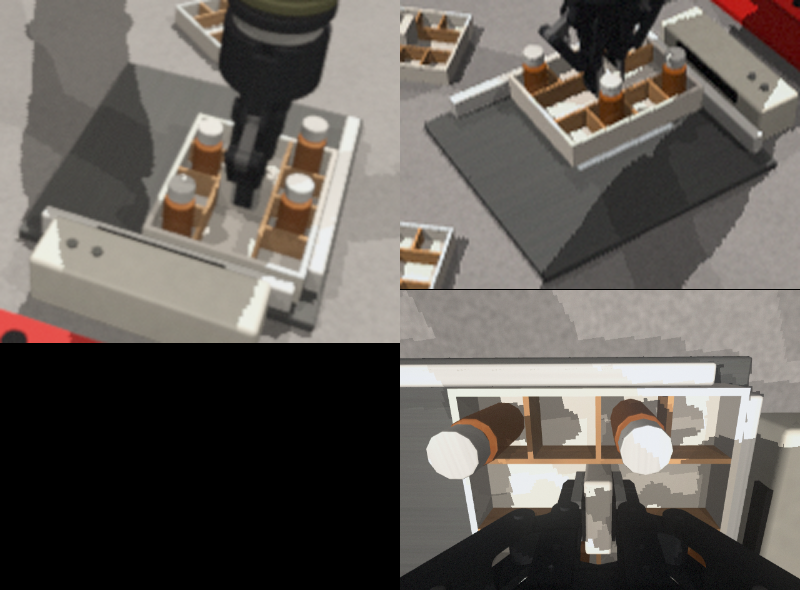

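The picture shows four upright vials in the caddy, the far stop touching on the right, and the rim parallel and next to the left stop (rim from (447,390) to (752,388), stop edge at about v=385). I'll check the left gap numerically.

```bash
python3 - <<'E'
from h import *
g=cv2.cvtColor(cv2.imread('pics/w9.png'),cv2.COLOR_BGR2GRAY)
for u in(110,200,330,440,490): print(u,g[108:178:2,u])
P=lambda u,v,z:px2w('w9',u*1.6-640,(v-290)*1.6,z)
y=np.radians(-7.5);R=np.array([[np.cos(y),-np.sin(y)],[np.sin(y),np.cos(y)]])
for n,a in dict(rTL=(447,390,.038),rTR=(751,389,.038),stopL=(447,386,.032),stopR=(714,384,.032)).items(): p=P(*a)[:2];print(n,p,R.T@p)
E
```

```text
110 [132  82  94  95  96 120 209 218 229 228 226 227 228 227 229 229 229 230
 228 229 225 217 183 136 106 236 235 236 234 235 235 194  75  80  80]
200 [ 75  85  93  92  92 154 211 223 230 229 228 230 229 229 227 229 231 230
 231 228 226 213 180 108 113 234 235 234 235 234 235 200 166 169 168]
330 [ 79  90  95  97 108 207 234 229 233 234 235 235 233 231 231 231 233 235
 235 234 232 213 177  90 122 233 234 234 234 233 235 144 119 118 117]
440 [ 86  93  93  92 129 229 237 237 238 236 238 238 238 236 238 238 239 238
 238 239 230 206 168 113 130 237 238 239 238 238 238 155 156 156 156]
490 [ 92  97 105 105 150 228 235 238 238 237 236 238 237 238 239 239 238 238
 239 238 227 199 151 109 132 237 237 238 238 238 238 237 236 237 238]
rTL [0.54572249 0.29954135] [0.50195577 0.36820981]
rTR [0.69781415 0.27934703] [0.65538215 0.3680402 ]
stopL [0.54272416 0.30133827] [0.49874854 0.3696    ]
stopR [0.68199837 0.28340576] [0.63917191 0.36999984]
```

Emit:
{"fn": "step_arm", "kwargs": {
  "rows": "0 0 0 0.0025 0.0003 0.001 0;0 0 0 0.0025 0.0003 0.001 0;0 0 0 0.0025 0.0003 0 0;0 0 0 0.0022 0.0017 0 0;0 0 0 0.0022 0.0017 0 0;0 0 0 0 0 0 0;0 0 0 0 0 0 0;0 0 0 0 0 0 0;0 0 0 0 0 0 0"
}}

```text
t: 19.78
tool_pos: [0.6138, 0.2299, 0.0408]
ee_rot: [-2.361, -2.062, 0.04]
wrist_force: [-28.1, -16.9, 20.3]
gripper_width: 0.153
gripper_force: 82.0
```

```bash
python3 - <<'E'
from h import *
o=bot.observe()
for k in('tool_pos','ee_rot','wrist_force','moment','gripper_width','gripper_force'): print(k,np.round(o[k],4))
snap('wrist','w10')
g=cv2.cvtColor(cv2.imread('pics/w10.png'),cv2.COLOR_BGR2GRAY)
for u in(110,200,330,440,490): print(u,g[140:174,u])
for v in(175,250,320): print(v,g[v,510:580])
E
```

```text
tool_pos [0.6138 0.2299 0.0408]
ee_rot [-2.3608 -2.062   0.0401]
wrist_force [-28.1245 -16.8664  20.3042]
moment [-3.1796  4.3268  0.4518]
gripper_width 0.1534
gripper_force 82.0497
110 [230 229 230 230 230 229 227 225 225 224 213 195 179 160 111 102 106 128
 215 236 236 236 235 234 236 234 236 235 234 232 192  79  81  80]
200 [228 229 229 232 231 228 228 229 226 224 212 195 176 153  99 108 110 138
 234 233 234 234 235 235 234 235 234 234 233 233 215 168 166 169]
330 [232 234 235 236 234 234 234 233 233 226 214 196 176 135  97 111 123 188
 233 234 232 233 233 233 234 233 233 234 234 228 145 114 115 118]
440 [238 239 238 238 238 238 239 238 237 223 209 194 174 116 112 112 131 222
 238 239 237 239 237 239 237 239 238 238 238 233 157 156 154 155]
490 [238 237 238 238 238 238 237 238 236 220 203 187 167 104 113 112 139 237
 238 238 238 237 237 238 237 237 238 238 238 237 237 237 237 235]
175 [220 220 220 202 143 141 147 143 143 144 144 143 144 143 144 145 144 143
 147 145 145 143 143 143 143 143 144 143 143 141 143 143 144 143 142 140
 146 176 238 237 237 238 237 237 236 237 236 237 237 235 186 162 162 164
 237 237 236 237 236 236 237 236 237 236 237 236 236 236 235 236]
250 [ 79  77  77  77  77  76  77  79  75  78  78  74  79  80  81  79  79  79
  78  78  81  78  76  79  80 148 173 173 173 174 177 173 173 172 171 172
 172 169 163 165 163 165 163 166 168 163 164 166 165 165 163 160 159 156
 159 161 161 156 151 107  73  74  75  72  74  78  71  75  71  75]
320 [ 72  72  76  71  72  72  69  74  76  72  73  72  73  76 174 175 174 171
 170 172 172 169 172 172 171 165 162 161 161 162 161 160 159 161 165 164
 161 161 156 155 151 154 159 158 150 110  79  71  67  69  67  75  72  71
  72  71  55  33  37  22  34  30  30  35  31  33  28  31  34  30]
```

Emit:
{"fn": "step_arm", "kwargs": {
  "rows": "0 0 0 -0.002 0 0 0;0 0 0 -0.002 0 0 0;0 0 0 0 -0.001 0 0;0 0 0 0 0 0 0;0 0 0 0 0 0 0;0 0 0 0 0 0 0;0 0 0 0 0 0 0;0 0 0 0 0 0 0"
}}

```text
t: 20.5
tool_pos: [0.6137, 0.2299, 0.0408]
ee_rot: [-2.363, -2.063, 0.034]
wrist_force: [-20.6, -15.3, 15.6]
gripper_width: 0.153
gripper_force: 81.4
```

```bash
python3 - <<'E'
from h import *
o=bot.observe()
for k in('tool_pos','ee_rot','wrist_force','qd','gripper_force'): print(k,np.round(o[k],4))
E
```

```text
tool_pos [0.6137 0.2299 0.0408]
ee_rot [-2.3628 -2.0634  0.0338]
wrist_force [-20.6172 -15.2724  15.6226]
qd [ 0.0004  0.      0.0005 -0.0023  0.0021  0.001  -0.0018]
gripper_force 81.4062
```

```bash
python3 -c "
from station import bot
print(bot.hand_in())"
```

```text
the job is handed in; nothing more can be done
None
```

The job is handed in, but it returned no verdict: both tray vials are in caddy cells, the gauge was left in the tray, and the caddy is gripped in the corner with the wrist reading about 18 N of push towards each stop (estimated at least 8 N on each after friction).

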